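Draw a long drive shaft out of a latched set case

ROBOT

A 7-joint arm with a two-finger parallel gripper is mounted at the origin on the work surface. World frame = base frame: x ahead of the robot, y to its left, z up, the work surface at z = 0. Lengths are in m, angles in degrees, forces in N, time in s.
With the tool pointing down it reaches from about 0.425 to 0.925 m from the base axis. Payload 6.8 kg.
Tool frame: the origin (TCP) lies at the centre of the arm's flange, where the gripper is bolted on; the fingertips stand 173 mm ahead of it and the grasp point (between the pads) lies 155 mm ahead of it; z points along the fingers, y is the line along which they close (so a half turn about z gives the same grasp; the last joint's range is limited). The gripper opens to 85 mm and grips with 20 to 120 N. Pads are 22 mm wide; open, the fingers measure 114 mm over their backs; the gripper's body (76 mm by 85 mm) begins 54 mm behind the grasp point. The pads swing forward as they close: fully open they stand 13 mm farther back than shut.
Start: joints at [-82.397, 27.33, 1.283, 89.118, -0.659, 63.558, -4.761], TCP at [0.161, 0.656, 0.405] pointing down, gripper open.
Joint ranges: [-169.35, 169.35], [-19.33, 120.38], [-80.79, 83.38], [13.8, 139.57], [-78.32, 258.32], [9.67, 109.79], [-169.56, 169.56]. Speed limits (degrees/s): [136.94, 136.94, 180, 180, 180, 180, 180].

INTERFACE

Orientations are given as [roll, pitch, yaw] about the fixed x, y, z axes, in that order (R = Rz(yaw) Ry(pitch) Rx(roll)).
In Python, from bench import ctrl gives the robot as it stands.
- The arm moves only by the tool play_rows, never from a script. Its arguments are lists of equal length, an entry for each row: "delta_pos": the shift along the tool's x, y, z in m, a list of three; "rot": the turn, a rotation vector about the tool's x, y, z in rad, a list of three. A call has 1 to 20 rows; each row shifts and turns the commanded pose from where the row before left it, along the tool's axes as they then stand; what a row does not reach is not made up. A row lasts 1/8 s, in which the tool goes at most 62.5 mm and 10.7 degrees, less where a joint would pass 70% of its speed; a pose out of reach is approached as far as the arm can. A call is refused whole if a number of a shift passes 0.0625 or a number of a turn 0.188, either way. A call with a gripper value outside its range is refused whole. "hand" is the opening, from 0 (shut) to 1 (fully open), set as the call begins (left out, the last holds). The fingers move at their own pace and stop on an object; the grip force is fixed at half the most. Time passes only in rows, so rows that do not move let the fingers close. It gives the time, the measured TCP pose, the force, the opening and the grip force at its end, in the units of the state.
- ctrl.state(): the state, without advancing time (a new reading comes with each control period).
- ctrl.snapshot(name): name is "scene" or "top" or "wrist"; returns a dict with "color" (420x560x3 uint8, blue, green, red), "range_z" (420x560 float32, m along the optical axis (not along the pixel's ray), 0 where there is no reading), "fov_y" (degrees; the focal length in pixels is half the picture's height over the tangent of half this angle, whatever the lens; pixels are square), "cx", "cy" (the principal point, pixels), "R" (3x3) and "t" (3): a world point X has camera coordinates R X + t. Camera axes: x right, y down, z forward; pixel columns grow to the right and rows downward; lengths in m; the calibration is good to about 2 mm. A picture is of the moment at which its call begins.
- ctrl.job_done(): hands the job in; it is judged then, once.
The state is a dict: "time": time; "joints": joint angles; "joint_vel": joint speeds; "tau": joint torques, N m; "ee_pos": TCP position; "tcp_rot": TCP orientation; "ft_force": force on the tool from outside, world axes, zero at the start; "moment": the same for the moment, N m; "gripper_width": finger opening in m; "finger_force": force on a finger pad.
Only numpy, scipy, OpenCV 4.12 (cv2) and the standard library are available. Lean on these libraries where they do the work, as an engineer would, in place of code of your own. Each camera call takes 0.05 s, during which the arm holds its last target. There are 200 camera calls.

TASK

Turn the red quarter-turn latch on the instrument case clockwise until it clicks over and its tongue no longer bars the opening. Then take the long drive shaft by its orange sleeve, tilt it so that one end comes up through the opening first (it is too long to come out flat), draw it all out, and finish while still holding it: level, still and well clear above the case. Leave the bowl, the scanner and the label roll alone.

Things in the scene. Friction and masses are not known exactly. Their poses are not given: they have to be found in the camera images.
- case: grey open-topped instrument case, fixed to the table; place and yaw vary. Origin: centre of the tray's underside, at table height; y is its long direction, z up. Inside 116 mm (x) by 285 mm (y), walls 4 mm thick, white floor at z = 6 mm. A grey block, 48 mm (x) by 70 mm (y), top at z = 52 mm, centred at x = -86 mm, y = 0, stands against its -x wall and carries the latch.
- opening (a point): centre of the opening in the case's top, 52 mm above the table, axes as the case. Two blue fixed cover plates (underside at 48 mm, top at 52 mm above the table) close the two ends of the case, each reaching 50 mm inwards from the inner end face; the opening between them is 185 mm long (y = -92.5 to +92.5 mm) and 116 mm wide (x).
- latch (a joint): angle of the latch about its upright axis (through point latch_grip). About 0: locked, tongue towards the case's +x, over the shaft; grows clockwise seen from above; about 1.5: open, tongue towards the case's -y, alongside the case. A spring detent holds it near 0 and near 1.5: turning takes up to about 0.15 N m until 0.75; past that it snaps over and stays open by itself; stops at -0.08 and 1.57.
- latch_grip (a point): point on the latch's axis inside its red upright grip fin, 82 mm above the table (in the case's frame x = -86 mm, y = 0). The fin is 56 mm long along the tongue (this point's x axis, which turns with the latch), 14 mm thick and 40 mm tall (58 to 98 mm above the table), standing on the tongue.
- tongue_tip (a point): tip of the latch's dark steel tongue, middle of its upper edge, 109 mm from the latch's axis; the tongue is 16 mm wide and 6 mm thick (52 to 58 mm above the table)
- shaft: loose steel shaft, 215 mm long (its y axis), 0.15 to 0.3 kg, lying in the case along the case's y. Origin: mid-length, at its underside (6 mm above the table at the start); its axis is 12 mm above that. In the middle, at its balance point, an orange sleeve 20 mm wide (x), 24 mm tall, 70 mm long; then 12 mm rod; at each end a dark collar 24 mm in diameter, 12 mm long.
- shaft_left (a point): centre of the shaft's end face at its +y end (on its axis). The shaft can slide lengthwise under the covers until a collar meets an end wall; the other end then lies clear of its cover and can rise
- shaft_right (a point): centre of the shaft's end face at its -y end (on its axis)
- bowl: small aluminium bowl, 90 mm across and 40 mm high, loose on the table beyond the case; origin at the centre of its foot. Not to be moved.
- scanner: white and grey bar code scanner on its stand, loose on the table off the +y end of the case, foot 100 by 70 mm, about 115 mm high; origin at the centre of its foot. Not to be moved.
- label_roll: roll of paper labels standing on end off the -y end of the case, loose, 64 mm across, 50 mm high; origin at the centre of its foot. Not to be moved.
Not all that is in view belongs to the job. Of the things that look like the shaft, the smallest one is meant.

How it is judged (in metres and radians):
On the way, in this order (a step that is already met when the one before it is completed fails the run):
1. the latch has been turned past its click and stays open (value of joint latch above 1.3 rad), for 0.2 s.
2. the shaft is tilted through the opening: one end above the covers while the other end is still down in the case (((height (world z) of shaft_left above 0.066 m and height (world z) of shaft_right below 0.046 m) or (height (world z) of shaft_right above 0.066 m and height (world z) of shaft_left below 0.046 m))), for 0.05 s.
At the end, for the whole second after the job is handed in: The fingers hold the shaft, still (under 30 mm/s) and level (within 15 degrees), its middle within 150 mm sideways of the case's centre, both ends more than 100 mm above the table (48 mm above the covers), touching neither the case nor the other things; the latch is still open (above 1.3 rad) (height (world z) of each of shaft_left, shaft_right above 0.1 m and angle between shaft's own y axis and vertical between 1.31 and 1.83 rad and horizontal distance between shaft and case below 0.15 m and contact force between the fingers and shaft above 1 N and contact force between shaft and case below 0.2 N and contact force between shaft and bowl below 0.2 N and contact force between shaft and scanner below 0.2 N and contact force between shaft and label_roll below 0.2 N and linear speed of shaft below 0.03 m/s and value of joint latch above 1.3 rad); the arm keeps its last pose, push and grip.
It fails at once if the bowl is moved by more than 20 mm (distance of bowl from where it was at the start of the episode above 0.02 m).
It fails at once if the scanner is moved by more than 20 mm (distance of scanner from where it was at the start of the episode above 0.02 m).
It fails at once if the label roll is moved by more than 20 mm (distance of label_roll from where it was at the start of the episode above 0.02 m).
It also fails if it takes over 51 s, if anything falls off the work surface, if the arm or the gripper's body presses on something with over 40 N, if the wrist force passes 120 N, or if a joint passes its speed limit or range.

## Working session

There is one attempt and no reset: what is moved stays moved. The work goes in short steps, Python scripts to look and compute and a tool call to move; the robot and the scene stay as the last step left them, time stands still between calls to the robot, and variables do not carry over. Pictures are saved under pics/ and viewed, at most 10 in all, crops included, and the job is handed in when it is done.

Besides the shell and the picture viewer there is one more tool, called by a JSON object that holds its "fn" and its "kwargs". play_rows: Moves the arm, as the interface text tells. Its arguments: {"type":"object","properties":{"delta_pos":{"type":"array","items":{"type":"array","items":{"type":"number"}}},"rot":{"type":"array","items":{"type":"array","items":{"type":"number"}}},"hand":{"type":"number"}},"required":["delta_pos","rot"]}

```bash
mkdir -p pics; cat > h.py <<'E'
import numpy as np,cv2
from bench import ctrl
from scipy.spatial.transform import Rotation as Ro
def snap(n):
    s=ctrl.snapshot(n); s['f']=210/np.tan(np.radians(s['fov_y'])/2); s['R']=np.array(s['R']); s['t']=np.array(s['t']); return s
def ray(s,u,v,z):
    d=s['R'].T@np.array([(u-s['cx'])/s['f'],(v-s['cy'])/s['f'],1]); c=-s['R'].T@s['t']
    return c+d*(z-c[2])/d[2]
def cloud(s):
    v,u=np.mgrid[0:420,0:560]; Z=s['range_z']
    P=np.stack([(u-s['cx'])/s['f']*Z,(v-s['cy'])/s['f']*Z,Z],-1)
    return (P-s['t'])@s['R']
def proj(s,X):
    c=s['R']@np.array(X)+s['t']; return s['f']*c[0]/c[2]+s['cx'],s['f']*c[1]/c[2]+s['cy']
E
python3 - <<'E'
from h import *
for n in('scene','top'):
    s=snap(n); cv2.imwrite(f'pics/{n}0.png',s['color']); print(n,s['fov_y'],s['cx'],s['cy'],-s['R'].T@s['t'],(s['range_z']>0).mean())
    np.savez(f'{n}0.npz',**s)
print(ctrl.state())
E
```

```text
scene 57.67393015366685 281.93961276675293 203.62484888389022 [ 0.93495315 -0.39851386  0.88464396] 0.9960969387755102
top 48.0553621951231 269.1934492683143 209.9736634960686 [0.291881   0.01578155 1.37628929] 0.9960671768707483
{'time': 0.1, 'joints': array([-82.39600892,  27.3702031 ,   1.2803882 ,  89.1702374 ,
        -0.66007894,  63.55958689,  -4.76109945]), 'joint_vel': array([-0.08460792, -0.07375998,  0.03087405, -0.17105378,  0.03048044,
        0.06970036,  0.01271849]), 'tau': array([ 3.74292140e-03, -5.97761929e+01,  1.61342751e+00, -2.81957138e+01,
        1.28118010e-02,  5.02465366e-03,  3.58754085e-05]), 'ee_pos': array([0.16091505, 0.65528985, 0.40385058]), 'tcp_rot': array([-1.79907481e+02,  5.74895111e-03,  1.66202944e+02]), 'ft_force': array([-0.34202304,  0.49171813, -0.83397357]), 'moment': array([0.0002792 , 0.0667276 , 0.02594938]), 'finger_force': 0.0, 'gripper_width': 0.08571500394257484}
```

View pics/scene0.png

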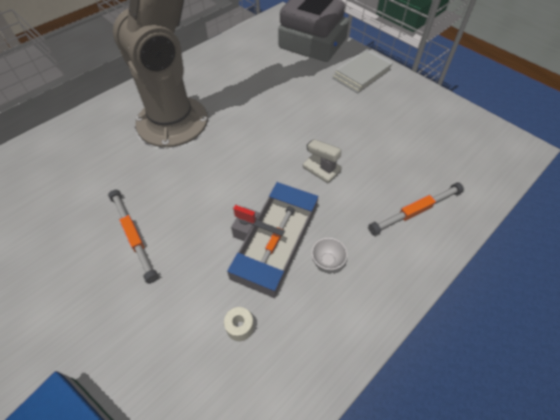

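View pics/top0.png

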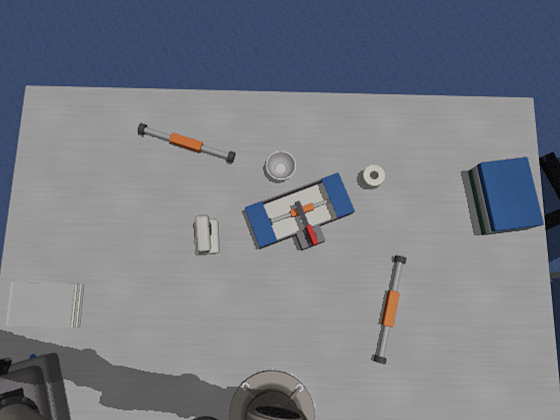

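The top view shows the case at (299,212), the latch's red fin at (311,235) and the bowl at (280,166). The scanner is at (206,234) and the label roll at (372,176).

There are three shaft-like things in the top view: (302,210) in the case, (186,142) and (390,308). The one in the case is the smallest and lies under the tongue, so it fits the description. I'll confirm it in a crop while measuring.

```bash
python3 - <<'E'
from h import *
def load(n): return dict(np.load(n+'0.npz'))
for n in('top','scene'):
    s=load(n); s={k:(v.item() if v.ndim==0 else v) for k,v in s.items()}
    P=cloud(s); hsv=cv2.cvtColor(s['color'],cv2.COLOR_BGR2HSV); H,S,V=cv2.split(hsv)
    near=np.abs(P[...,2]-0.052)<0.012
    reg=(np.hypot(P[...,0]-0.60,P[...,1])<0.45)
    blue=((H>100)&(H<125)&(S>120)&near&reg).astype(np.uint8)
    cs=[c for c in cv2.findContours(blue,0,1)[0] if cv2.contourArea(c)>100]
    allp=[]
    for c in cs:
        w=np.array([ray(s,u,v,.052)[:2] for u,v in c[:,0]]); allp.append(w)
        r=cv2.minAreaRect((w*1000).astype(np.float32)); print(n,'plate',r)
    r=cv2.minAreaRect((np.vstack(allp)*1000).astype(np.float32)); print(n,'case',r)
    box=cv2.boxPoints(r)
    red=((H<6)|(H>174))&(S>150)&(P[...,2]>.05); 
    tp=P[red&(P[...,2]>.09)]; 
    v,u=np.where(red); print('red',len(u),u.mean(),v.mean(),tp.mean(0) if len(tp) else 0)
    org=((H>7)&(H<20)&(S>140)).astype(np.uint8)
    for c in cv2.findContours(org,0,1)[0]:
        if cv2.contourArea(c)<15: continue
        m=c[:,0].mean(0); q=P[int(m[1]),int(m[0])]; zz=.03 if q[2]<.2 else q[2]
        w=np.array([ray(s,a,b,.03)[:2] for a,b in c[:,0]]); print(n,'orange',m,q,cv2.minAreaRect((w*1000).astype(np.float32)))
    m={'top':(300,205),'scene':(272,240)}[n]
    cv2.imwrite(f'pics/{n}c.png',cv2.resize(s['color'][m[1]-60:m[1]+60,m[0]-75:m[0]+75],None,fx=5,fy=5,interpolation=2))
E
```

```text
top plate ((520.0422973632812, 44.40724182128906), (122.16735076904297, 53.499881744384766), 22.342790603637695)
top plate ((610.454833984375, -174.7891387939453), (122.22265625, 51.51361846923828), 22.401891708374023)
top case ((565.0571899414062, -64.7103271484375), (122.2175064086914, 289.67401123046875), 22.412050247192383)
red 126 311.25396825396825 234.62698412698413 [ 0.48628002 -0.09761422  0.09617955]
top orange [389.8372093  308.38372093] [ 0.29259572 -0.31834545  0.03865519] ((293.6759033203125, -323.263671875), (32.03600311279297, 97.02001190185547), 77.18827819824219)
top orange [293.7826087  212.60869565] [ 0.55990857 -0.04808777  0.03050983] ((558.3153076171875, -50.17869567871094), (19.755447387695312, 21.26955795288086), 18.862045288085938)
top orange [307.77777778 207.37037037] [ 0.57548965 -0.08863222  0.03182357] ((574.8975219726562, -91.32505798339844), (19.207948684692383, 30.190969467163086), 23.435789108276367)
top orange [185.64935065 142.24675325] [0.76432616 0.27792339 0.0362243 ] ((765.960205078125, 277.20184326171875), (100.74371337890625, 32.738368988037
[... 627 characters left out ...]
130.46478873 231.16901408] [ 0.29824878 -0.32750884  0.03221635] ((296.12078857421875, -326.03387451171875), (26.677915573120117, 99.79996490478516), 77.22087860107422)
scene orange [417.54929577 206.49295775] [0.77292321 0.26871611 0.03549753] ((773.5280151367188, 274.2442321777344), (105.0611343383789, 30.78031349182129), 73.84690856933594)
scene orange [511.68720379  60.87203791] [ 0.38539543  2.32729365 -0.69885309] ((631.0232543945312, 1070.31005859375), (70.2591781616211, 398.5621032714844), 89.795166015625)
scene orange [450.6969697   32.81818182] [-0.08920793  2.32550198 -0.69843882] ((387.4366455078125, 1067.675048828125), (27.116443634033203, 65.25143432617188), 20.409696578979492)
```

View pics/topc.png

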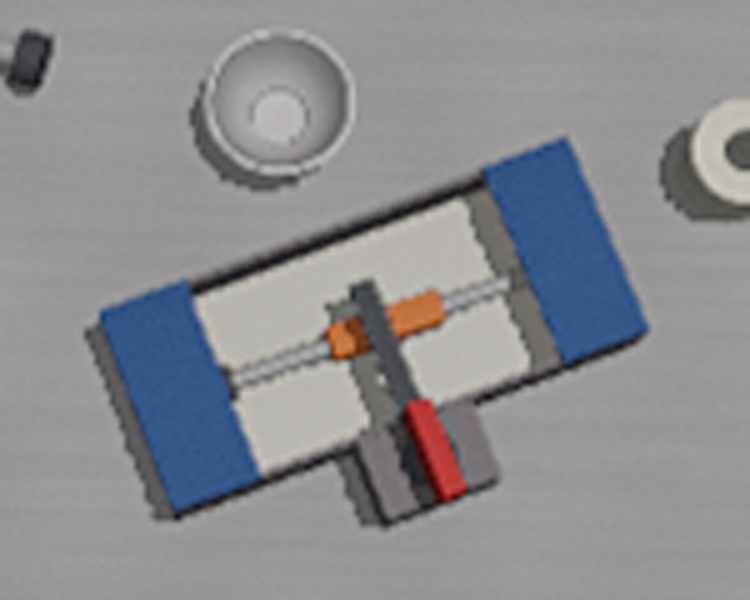

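The crop confirms the small shaft: its sleeve, at crop pixels (330–442, 305–345), lies under the dark tongue inside the case, and the other two lie outside at roughly 1.4 times the size. The case is at about (0.568, -0.0655) with yaw 22.3°, and the latch at about (0.489, -0.098). I'll move above the latch.

{"fn": "play_rows", "kwargs": {"delta_pos": [[0,0,0],[0,0,0],[0,0,0],[0,0,0],[0,0,0],[-0.0189,-0.0558,0],[-0.0189,-0.0558,0],[-0.0189,-0.0558,0],[-0.0189,-0.0558,0],[-0.0189,-0.0558,0],[-0.0189,-0.0558,0],[-0.0189,-0.0558,0],[-0.0189,-0.0558,0],[0.0191,-0.0536,0],[0.0191,-0.0536,0],[0.0191,-0.0536,0],[0.0191,-0.0536,0],[0.0191,-0.0536,0],[0.0191,-0.0536,0],[0.0191,-0.0536,0]], "rot": [[0,0,-0.126],[0,0,-0.126],[0,0,-0.126],[0,0,-0.126],[0,0,-0.126],[0,0,0],[0,0,0],[0,0,0],[0,0,0],[0,0,0],[0,0,0],[0,0,0],[0,0,0],[0,0,0],[0,0,0],[0,0,0],[0,0,0],[0,0,0],[0,0,0],[0,0,0]], "hand": 1}}

```text
time: 2.6
ee_pos: [0.4885, -0.0997, 0.4046]
tcp_rot: [180.0, 0.0, -157.7]
ft_force: [0.5, -0.7, 1.4]
gripper_width: 0.0859
finger_force: 0.0
```

```bash
cat >> h.py <<'E'
def to(p,yaw=None):
    "shift in tool axes (and yaw turn about tool z, rad) to world TCP p"
    st=ctrl.state(); R=Ro.from_euler('xyz',st['tcp_rot'],degrees=True)
    print('tool shift',np.round(R.inv().apply(np.array(p)-st['ee_pos']),4))
    if yaw is not None:
        print('rotvec',np.round((R.inv()*Ro.from_euler('xyz',[180,0,yaw],degrees=True)).as_rotvec(),4))
E
python3 - <<'E'
from h import *
s=snap('wrist'); cv2.imwrite('pics/w1.png',s['color']); st=ctrl.state(); print(st['joints'],st['ee_pos'],st['tcp_rot'],-s['R'].T@s['t'])
np.savez('w1.npz',**s)
E
```

```text
[-10.24246552  10.6561088   17.67022884 113.67084281  -3.59620232
  56.1504403  120.91628734] [ 0.48778151 -0.10774262  0.40499164] [-1.79765003e+02 -5.34802202e-02 -1.58226695e+02] [ 0.41383702 -0.13089221  0.37279092]
```

View pics/w1.png

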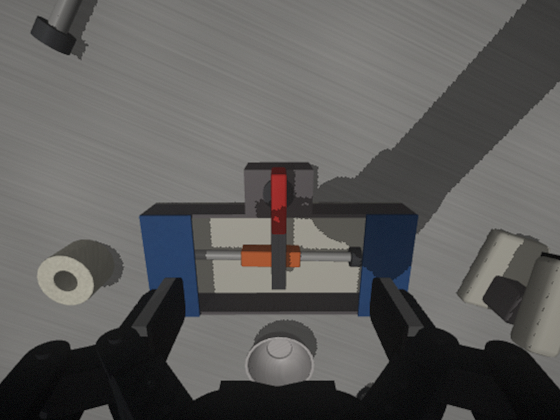

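The wrist view shows the red fin top at (279,190), the sleeve at (270,257), and the cover plates at (170,265) and (390,260). I'll let it settle and measure from here.

{"fn": "play_rows", "kwargs": {"delta_pos": [[0,0,0],[0,0,0],[0,0,0]], "rot": [[0,0,0],[0,0,0],[0,0,0]]}}

```text
time: 3.02
ee_pos: [0.489, -0.0965, 0.4045]
tcp_rot: [180.0, -0.0, -157.5]
ft_force: [0.3, 0.5, 0.1]
gripper_width: 0.0855
finger_force: 0.0
```

```bash
cat > m.py <<'E'
from h import *
s=snap('wrist'); P=cloud(s); H,S,V=cv2.split(cv2.cvtColor(s['color'],cv2.COLOR_BGR2HSV))
def rect(m,z):
    m=cv2.morphologyEx(m.astype(np.uint8),cv2.MORPH_OPEN,np.ones((3,3)))
    out=[]
    for c in cv2.findContours(m,0,1)[0]:
        if cv2.contourArea(c)>80:
            w=np.array([ray(s,a,b,z)[:2]*1000 for a,b in c[:,0]]); out.append(w); print(' ',c[:,0].mean(0).round(),cv2.minAreaRect(w.astype(np.float32)))
    if len(out)>1: print(' all',cv2.minAreaRect(np.vstack(out).astype(np.float32)))
print('blue');rect((H>100)&(H<125)&(S>100)&(abs(P[...,2]-.052)<.008),.052)
red=((H<6)|(H>174))&(S>120)
print('red');rect(red&(abs(P[...,2]-.098)<.006),.098)
print('orange');rect((H>7)&(H<20)&(S>120)&(P[...,2]<.05)&(P[...,2]>.024),.030)
st=ctrl.state(); print(st['ee_pos'],st['tcp_rot'],st['time'])
E
python3 m.py
```

```text
blue
  [381. 260.] ((520.1085205078125, 41.916072845458984), (122.94023895263672, 53.749027252197266), 22.364145278930664)
  [170. 260.] ((610.4338989257812, -177.27627563476562), (122.91667175292969, 53.85521697998047), 22.396997451782227)
 all ((565.2745361328125, -67.69068908691406), (122.91594696044922, 290.9060974121094), 22.396133422851562)
red
  [275. 202.] ((485.3728332519531, -100.06230163574219), (54.95351028442383, 13.268047332763672), 21.8936767578125)
orange
  [290. 257.] ((557.9740600585938, -51.76751708984375), (20.46371841430664, 15.219962120056152), 22.397005081176758)
  [253. 257.] ((573.363037109375, -92.15953826904297), (20.486696243286133, 34.05263137817383), 21.893871307373047)
 all ((567.47021484375, -76.24685668945312), (20.75156021118164, 67.72635650634766), 21.17447853088379)
[ 0.4890129  -0.09668994  0.40458217] [ 1.79978284e+02 -7.05672219e-03 -1.57563792e+02] 3.075
```

{"fn": "play_rows", "kwargs": {"delta_pos": [[0.0046,-0.002,0.02],[0,0,0.03],[0,0,0.03],[0,0,0.03],[0,0,0.03],[0,0,0.02],[0,0,0.007],[0,0,0],[0,0,0]], "rot": [[0,0,0],[0,0,0],[0,0,0],[0,0,0],[0,0,0],[0,0,0],[0,0,0],[0,0,0],[0,0,0]]}}

```text
time: 4.2
ee_pos: [0.4859, -0.1015, 0.2385]
tcp_rot: [-180.0, 0.1, -157.7]
ft_force: [0.7, -0.5, -0.1]
gripper_width: 0.0854
finger_force: 0.0
```

{"fn": "play_rows", "kwargs": {"delta_pos": [[0,0,0],[0,0,0],[0,0,0],[0,0,0],[0,0,0],[0,0,0]], "rot": [[0,0,0],[0,0,0],[0,0,0],[0,0,0],[0,0,0],[0,0,0]], "hand": 0}}

```text
time: 4.95
ee_pos: [0.4851, -0.1004, 0.2379]
tcp_rot: [179.9, -0.0, -157.6]
ft_force: [-3.1, 4.9, 7.5]
gripper_width: 0.0132
finger_force: 58.9
```

{"fn": "play_rows", "kwargs": {"delta_pos": [[0,0,0],[0,0,0],[0,0,0],[0,0,0],[0,0,0],[0,0,0],[0,0,0],[0,0,0],[0,0,0],[0,0,0],[0,0,0],[0,0,0],[0,0,0],[0,0,0],[0,0,0]], "rot": [[0,0,0.126],[0,0,0.126],[0,0,0.126],[0,0,0.126],[0,0,0.126],[0,0,0.126],[0,0,0.126],[0,0,0.126],[0,0,0.126],[0,0,0.126],[0,0,0.126],[0,0,0.126],[0,0,0],[0,0,0],[0,0,0]]}}

```text
time: 6.82
ee_pos: [0.4864, -0.0974, 0.2379]
tcp_rot: [179.9, -0.4, 115.9]
ft_force: [0.6, 14.7, 9.6]
gripper_width: 0.0134
finger_force: 59.2
```

{"fn": "play_rows", "kwargs": {"delta_pos": [[0,0,0],[0,0,0],[0,0,0],[0,0,0],[0,0,0]], "rot": [[0,0,0],[0,0,0],[0,0,0],[0,0,0],[0,0,0]], "hand": 1}}

```text
time: 7.45
ee_pos: [0.4853, -0.1018, 0.2376]
tcp_rot: [-180.0, 0.0, 115.6]
ft_force: [-0.0, 0.1, -1.0]
gripper_width: 0.0853
finger_force: 0.0
```

{"fn": "play_rows", "kwargs": {"delta_pos": [[0,0,-0.02],[0,0,-0.035],[0,0,-0.035],[0,0,-0.035],[0,0,-0.02],[0,0,0],[-0.0026,0.0286,0],[-0.0026,0.0286,0],[-0.0026,0.0286,0],[0,0,0],[0,0,0],[0,0,0],[0,0,0]], "rot": [[0,0,0],[0,0,0],[0,0,0],[0,0,0],[0,0,0],[0,0,0.056],[0,0,0],[0,0,0],[0,0,0],[0,0,0],[0,0,0],[0,0,0],[0,0,0]]}}

```text
time: 9.07
ee_pos: [0.5672, -0.0764, 0.3828]
tcp_rot: [180.0, -0.0, 112.4]
ft_force: [0.5, 0.1, 0.3]
gripper_width: 0.0857
finger_force: 0.0
```

```bash
python3 m.py; python3 -c "
from h import *
cv2.imwrite('pics/w2.png',snap('wrist')['color'])"
```

```text
blue
  [280. 297.] ((611.3214111328125, -175.6405029296875), (122.49147033691406, 53.518638610839844), 22.310707092285156)
  [281.  48.] ((521.2705688476562, 43.06861114501953), (122.77566528320312, 52.50765609741211), 22.38321304321289)
 all ((566.4151000976562, -66.55145263671875), (122.77566528320312, 289.6116638183594), 22.38321304321289)
red
  [178. 200.] ((488.13470458984375, -97.74845886230469), (14.697626113891602, 55.482364654541016), 25.879898071289062)
orange
  [  8. 316.] ((335.92840576171875, -332.55987548828125), (23.510452270507812, 38.771480560302734), 7.425837993621826)
  [281. 191.] ((569.5056762695312, -74.34557342529297), (19.010881423950195, 69.43226623535156), 21.12363624572754)
 all ((458.7398681640625, -206.10885620117188), (391.34991455078125, 68.45370483398438), 49.94976806640625)
[ 0.56726208 -0.07625933  0.38286253] [ 1.79984160e+02 -2.08462248e-02  1.12432171e+02] 9.125
```

View pics/w2.png

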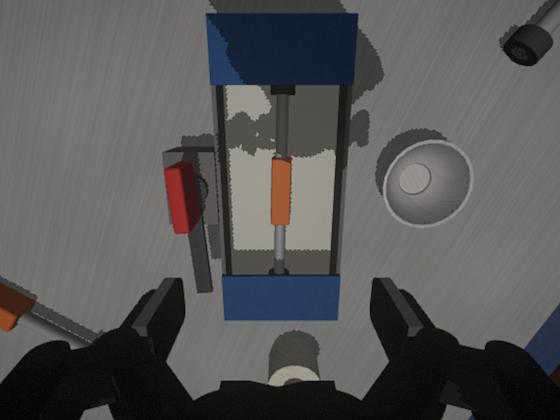

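Latch is open: the fin at (180,200) has turned about 86°, and the tongue at (205,240) lies alongside the case. The sleeve is free at (281,191). I'll narrow the fingers and descend.

{"fn": "play_rows", "kwargs": {"delta_pos": [[0.0005,0.0015,0],[0,0,0.03],[0,0,0.04],[0,0,0.04],[0,0,0.04],[0,0,0.025],[0,0,0.015],[0,0,0.01],[0,0,0],[0,0,0]], "rot": [[0,0,0],[0,0,0],[0,0,0],[0,0,0],[0,0,0],[0,0,0],[0,0,0],[0,0,0],[0,0,0],[0,0,0]], "hand": 0.55}}

```text
time: 10.42
ee_pos: [0.5693, -0.075, 0.1835]
tcp_rot: [179.9, 0.0, 112.5]
ft_force: [-0.3, 0.0, 0.4]
gripper_width: 0.0469
finger_force: 0.0
```

{"fn": "play_rows", "kwargs": {"delta_pos": [[0,0,0],[0,0,0],[0,0,0],[0,0,0],[0,0,0],[0,0,0]], "rot": [[0,0,0],[0,0,0],[0,0,0],[0,0,0],[0,0,0],[0,0,0]], "hand": 0}}

```text
time: 11.18
ee_pos: [0.5694, -0.075, 0.1836]
tcp_rot: [179.9, 0.0, 112.5]
ft_force: [-0.7, 0.2, 5.7]
gripper_width: 0.0185
finger_force: 60.0
```

```bash
python3 - <<'E'
import numpy as np
L=.165;N=10
th=np.radians(np.linspace(0,26,N+1))
Sy=.022-.0*th; Sz=.023+.1075*np.sin(th)+.002*np.linspace(0,1,N+1)
T=np.c_[Sy+L*np.sin(th),Sz+L*np.cos(th)]
for i in range(N):
    d=T[i+1]-T[i]; t=th[i]; print(round(d[0]*np.cos(t)-d[1]*np.sin(t),4),round(-d[1]*np.cos(t)-d[0]*np.sin(t),4),round(th[i+1]-t,4))
E
```

```text
0.0075 -0.0049 0.0454
0.0073 -0.0049 0.0454
0.007 -0.0049 0.0454
0.0068 -0.0048 0.0454
0.0066 -0.0047 0.0454
0.0064 -0.0046 0.0454
0.0062 -0.0045 0.0454
0.006 -0.0044 0.0454
0.0058 -0.0042 0.0454
0.0056 -0.0041 0.0454
```

{"fn": "play_rows", "kwargs": {"delta_pos": [[0,0,-0.003],[0,0,-0.003],[0.005,0,0],[0.005,0,0],[0.005,0,0],[0.005,0,0],[0.005,0,0],[0.005,0,0],[0,0,0],[0,0,0]], "rot": [[0,0,0],[0,0,0],[0,0,0],[0,0,0],[0,0,0],[0,0,0],[0,0,0],[0,0,0],[0,0,0],[0,0,0]]}}

```text
time: 12.42
ee_pos: [0.5575, -0.0474, 0.1887]
tcp_rot: [180.0, 0.0, 112.5]
ft_force: [-0.1, -0.1, -2.4]
gripper_width: 0.0185
finger_force: 59.0
```

{"fn": "play_rows", "kwargs": {"delta_pos": [[0.0075,0,-0.0049],[0.0073,0,-0.0049],[0.007,0,-0.0049],[0.0068,0,-0.0048],[0.0066,0,-0.0047],[0.0064,0,-0.0046],[0.0062,0,-0.0045],[0.006,0,-0.0044],[0.0058,0,-0.0042],[0.0056,0,-0.0041],[0,0,0],[0,0,0],[0,0,0]], "rot": [[0,-0.0454,0],[0,-0.0454,0],[0,-0.0454,0],[0,-0.0454,0],[0,-0.0454,0],[0,-0.0454,0],[0,-0.0454,0],[0,-0.0454,0],[0,-0.0454,0],[0,-0.0454,0],[0,0,0],[0,0,0],[0,0,0]]}}

```text
time: 14.05
ee_pos: [0.5299, 0.019, 0.2212]
tcp_rot: [180.0, 26.0, 112.4]
ft_force: [0.6, -0.0, -2.7]
gripper_width: 0.0187
finger_force: 59.0
```

```bash
python3 - <<'E'
from h import *
s=snap('scene'); cv2.imwrite('pics/s3.png',cv2.resize(s['color'][130:330,150:400],None,fx=3,fy=3,interpolation=2))
st=ctrl.state(); R=Ro.from_euler('xyz',st['tcp_rot'],degrees=True).as_matrix()
S=st['ee_pos']+.165*R[:,2]; print(S,S+.1075*R[:,0],S-.1075*R[:,0],R)
E
```

```text
[ 0.55744207 -0.04771631  0.07288554] [0.52064053 0.04164848 0.02581292] [ 0.5942436  -0.1370811   0.11995815] [[-3.42339887e-01  9.24574495e-01  1.67228603e-01]
 [ 8.31300368e-01  3.81001023e-01 -4.04694847e-01]
 [-4.37884802e-01  4.74010348e-04 -8.99030964e-01]]
```

View pics/s3.png

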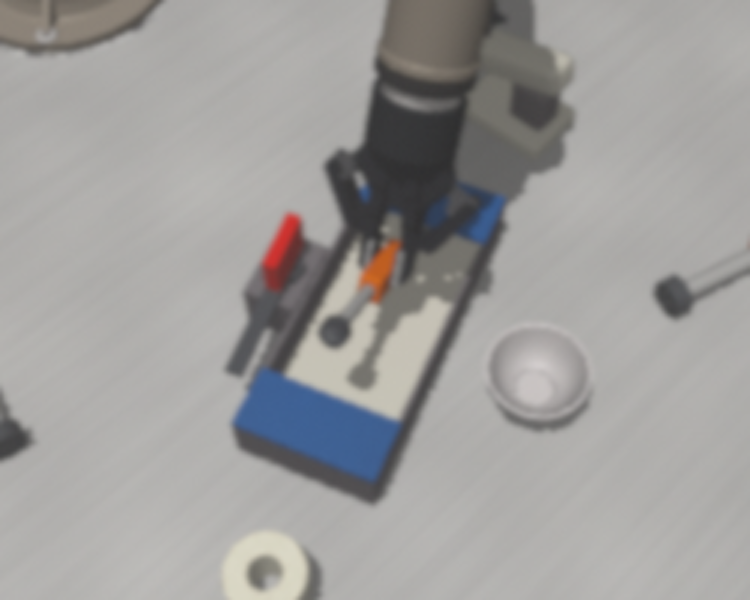

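The shaft is through: the -y collar at (335,332) is up, and the other end is still under the cover. I'll slide it towards -y, lift and level it.

{"fn": "play_rows", "kwargs": {"delta_pos": [[-0.006,0,0.0029],[-0.006,0,0.0029],[-0.006,0,0.0029],[-0.006,0,0.0029],[-0.006,0,0.0029],[-0.006,0,0.0029],[0,0,0],[-0.0088,0,-0.018],[-0.0088,0,-0.018],[-0.0088,0,-0.018],[-0.0088,0,-0.018],[-0.0088,0,-0.018],[-0.0088,0,-0.018],[0,0,0]], "rot": [[0,0,0],[0,0,0],[0,0,0],[0,0,0],[0,0,0],[0,0,0],[0,0,0],[0,0,0],[0,0,0],[0,0,0],[0,0,0],[0,0,0],[0,0,0],[0,0,0]]}}

```text
time: 15.85
ee_pos: [0.5454, -0.0172, 0.3423]
tcp_rot: [179.9, 26.0, 112.4]
ft_force: [0.4, 0.4, -2.7]
gripper_width: 0.019
finger_force: 59.1
```

{"fn": "play_rows", "kwargs": {"delta_pos": [[0,0,0],[0,0,0],[0,0,0],[0,0,0],[0,0,0],[0,0,0],[0,0,0],[0,0,0],[0,0,0],[0,0,0],[0,0,0],[0,0,0],[0,0,0],[0,0,0]], "rot": [[0,0.057,0],[0,0.057,0],[0,0.057,0],[0,0.057,0],[0,0.057,0],[0,0.057,0],[0,0.057,0],[0,0.055,0],[0,0,0],[0,0,0],[0,0,0],[0,0,0],[0,0,0],[0,0,0]]}}

```text
time: 17.6
ee_pos: [0.5451, -0.0173, 0.3414]
tcp_rot: [-180.0, 0.0, 112.5]
ft_force: [0.4, -0.2, -1.6]
gripper_width: 0.0189
finger_force: 58.9
```

```bash
python3 - <<'E'
from h import *
s=snap('scene'); cv2.imwrite('pics/s4.png',cv2.resize(s['color'][130:330,150:400],None,fx=3,fy=3,interpolation=2))
st=ctrl.state(); R=Ro.from_euler('xyz',st['tcp_rot'],degrees=True).as_matrix()
S=st['ee_pos']+.165*R[:,2]; print(S,S+.1075*R[:,0],S-.1075*R[:,0],st['joint_vel'],np.hypot(*(S[:2]-[.566,-.067])))
E
```

```text
[ 0.54507054 -0.01736538  0.17644337] [0.50399501 0.08197771 0.17643704] [ 0.58614606 -0.11670848  0.17644971] [ 0.07571086 -0.0398302  -0.03200062 -0.08193823 -0.00539405 -0.01662494
 -0.07360105] 0.05386685009011209
```

View pics/s4.png

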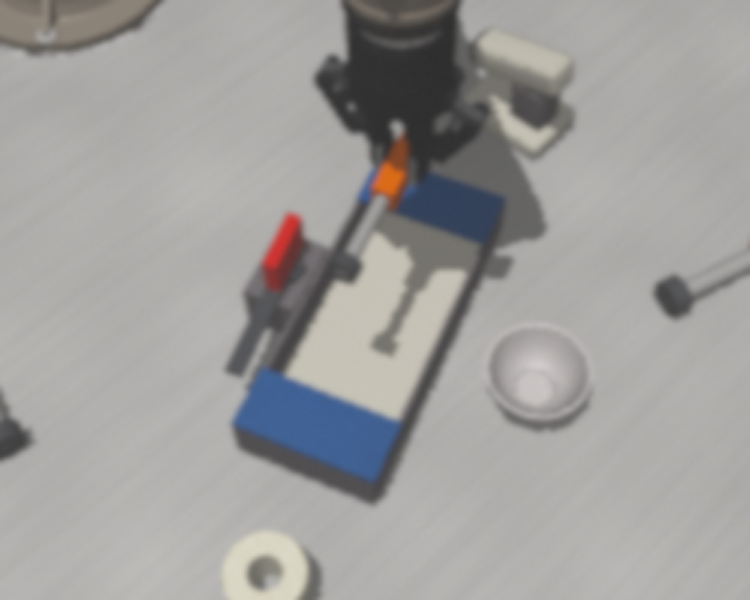

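The shaft is held clear of the case, with its near collar at (347,267) and the latch still open. I'll check the collar's height by depth and then hand in.

```bash
python3 - <<'E'
from h import *
s=snap('scene'); P=cloud(s)
a=P[219,266]; b=P[191,280]; print(a,b)
if a[2]>.15 and abs(a[2]-b[2])<.025: print(ctrl.job_done())
E
```

```text
[ 0.59224376 -0.1125897   0.1851964 ] [ 0.56052758 -0.03948541  0.18792443]
the job is handed in; nothing more can be done
None
```

The job is handed in: the latch is turned open, and the shaft was drawn out tilted and is held level about 176 mm above the table, roughly 54 mm sideways of the case centre; no verdict came back.

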